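Clamp a steel offcut with the recessed nut

ROBOT

A 6-joint arm with a two-finger parallel gripper is mounted at the origin on the work surface; the furniture and walls round the work are solid. World frame = base frame: x ahead of the robot, y to its left, z up, the work surface at z = 0. Lengths are in m, angles in rad, forces in N, time in s.
With the tool pointing down it reaches from about 0.35 to 0.775 m from the base axis. Payload 7.3 kg.
Tool frame: the origin (TCP) lies at the very end of the fingers, on their centre line; the grasp point (between the pads) lies 19 mm behind it; z points along the fingers, y is the line along which they close (so a half turn about z gives the same grasp; the last joint's range is limited). The gripper opens to 92 mm and grips with 3 to 60 N. Pads are 19 mm wide; open, the fingers measure 130 mm over their backs; the gripper's body (75 mm by 190 mm) begins 47 mm behind the grasp point.
Start: joints at [1.1, 0.342, 1.524, -0, 1.275, -0.146], TCP at [0.168, 0.498, 0.227] pointing down, gripper open.
Joint ranges: [-2.53, 2.53], [-0.77, 2.02], [0.04, 2.7], [-1, 4.14], [0.28, 2.66], [-3.11, 3.11]. Speed limits (rad/s): [2.57, 2.57, 3.14, 3.14, 3.14, 3.14].

INTERFACE

Orientations are given as [roll, pitch, yaw] about the fixed x, y, z axes, in that order (R = Rz(yaw) Ry(pitch) Rx(roll)).
In Python, from cell import robot gives the robot as it stands.
- The arm moves only by the tool apply_moves, never from a script. Its argument "motion" is text: rows parted by semicolons, each of 7 numbers parted by spaces: the opening in per cent of the stroke, from 0 (shut) to 100 (fully open), then the shift along the tool's x, y, z in cm, then the turn, a rotation vector about the tool's x, y, z in rad. A call has 1 to 20 rows; each row shifts and turns the commanded pose from where the row before left it, along the tool's axes as they then stand; what a row does not reach is not made up. A row lasts 1/8 s, in which the tool goes at most 62.5 mm and 10.7 degrees, less where a joint would pass 70% of its speed; a pose out of reach is approached as far as the arm can. A call with a gripper value outside its range is refused whole. The fingers move at their own pace and stop on an object; "force" is the grip in N (left out, the last holds). Time passes only in rows, so rows that do not move let the fingers close. It gives the time, the measured TCP pose, the force, the opening and the grip force at its end, in the units of the state.
- robot.observe(): the state, without advancing time (a new reading comes with each control period).
- robot.read_camera(name): name is "side" or "top" or "wrist"; returns a dict with "img" (480x640x3 uint8, red, green, blue), "fovy" (degrees; the focal length in pixels is half the picture's height over the tangent of half this angle, whatever the lens; pixels are square), "cx", "cy" (the principal point, pixels), "R" (3x3) and "t" (3): a world point X has camera coordinates R X + t; the wrist camera has in their place "hand_eye" (4x4, takes a point from camera to tool coordinates, whose origin is the TCP and whose axes are the flange's). Camera axes: x right, y down, z forward; pixel columns grow to the right and rows downward; lengths in m; the calibration is good to about 2 mm. The wrist camera is an equidistant fisheye: a pixel r from the principal point sees the ray r / f radians off the axis. A picture is of the moment at which its call begins: read the wrist's pose just before it. There is no depth.
- robot.hand_in(): hands the job in; it is judged then, once.
Trained networks look in a picture, given as the dict that the camera call returned (one of the last four; its "shot" number tells which), for a name from the list of things; names that differ only in an ending like _2 or _b are one class to them, and where a whole thing is asked for, a point or a joint stands for the part that bears it (a point fixed in the world has none). Each returns a list of dicts, best first, with "score" (0 to 1); they miss things now and then, are a little off and sometimes report something else, mostly with a low value. They report only what shows in the picture. A call takes as long as a camera call. They do not tell look-alikes from the thing itself.
- robot.search_frame(target, picture): "centre" ([x, y, z] in m, in world coordinates, good to about 4 mm: the middle of the surface that is visible of it).
- robot.trace(target, picture): "pixels" (480x640 bool, what is visible of it).
The state is a dict: "time": time; "qpos": joint angles; "qvel": joint speeds; "joint_efforts": joint torques, N m; "tool_pos": TCP position; "tool_rot": TCP orientation; "contact_force": force on the tool from outside, world axes, zero at the start; "torque": the same for the moment, N m; "opening": finger opening in m; "grip_force": force on a finger pad.
Only numpy, scipy, OpenCV 4.12 (cv2) and the standard library are available. Lean on these libraries where they do the work, as an engineer would, in place of code of your own. Each camera call takes 0.05 s, during which the arm holds its last target. There are 200 camera calls.

TASK

Clamp the square steel offcut in the blue fixture: take the long T-handle socket from its grey stand, lower it down the deep bore until it sits fully home over the nut at the bottom, and turn it clockwise until the jaw holds the offcut snugly against the stop. Stop as soon as it is snug, so that the jaw does not crush the offcut, and leave the socket standing on the nut. Work the jaw only through the nut: do not touch the jaw or the offcut, and do not knock over the glue bottle or the pen pot.

Things in the scene. Friction and masses are not known exactly. Their poses are not given: they have to be found in the camera images.
- fixture: clamping fixture: dark base 170 (x) x 225 mm (y -165 to +60), 12 mm thick; origin under the axis of its blue upright barrel, at the bench, z up. Barrel 80 mm across, 120 mm high, with a vertical bore 52.6 mm across. Fixed stop: blue block 58 mm high, face at y = -112 mm. Turning the nut clockwise from above drives the jaw to -y, 3.18 mm a radian, 2.0 to 5.1 rad until the offcut meets the stop
- bore_mouth (a point): centre of the bore's mouth, on its axis, 120 mm above the bench; the bore goes 108 mm straight down, its mouth is coned out to 64.6 mm over the top 8 mm. z up
- nut_seat (a point): on the bore's axis, 15 mm above the bench, on the washer under the nut: where the tool's origin comes when fully home. Brass square nut, 26 mm across flats, top 33 mm above the bench, angle unknown; greased, turns against 0.2 N m; once the jaw pinches, 0.00318 N m more per newton of jaw force. Friction keeps up to 40 N of it or more when let go
- tool: loose upright T-handle socket, 0.4 to 0.7 kg; origin: centre of its lower rim, z up. Socket 50 mm across, 48 mm high; square opening 29 mm wide (flats face x and y), 20 mm deep. Shank 16 mm; black guide collar 51 mm across at z 80 to 98 mm. Set on the nut unaligned, its origin is 33 mm above the bench; a turn of at most 90 degrees lets it drop home by its own weight
- stand: fixed grey stand, 90 mm square base and a round cup 68 mm across, 50 mm high, in which the T-handle socket stands at the start, its origin 8 mm above the bench; the cup is 55 mm across inside
- jaw: yellow jaw of the fixture, 110 x 14 x 40 mm, which slides along the fixture's y. Origin: under its middle, at the top of the base plate; its face is 8 mm towards the fixture's -y. Sprung on disc springs, 35 N/mm, so some 110 N per radian of nut once it pinches; snug is 25 to 120 N
- bar: loose offcut of square steel tube, 38 x 138 x 38 mm, 0.4 kg, lying on the base plate between jaw and stop. Origin: centre of its underside; long axis y, which lies along the fixture's x
- pot: grey pot of pens standing on the bench, 82 x 96 mm, 162 mm high, origin at the centre of its underside, z up
- glue: white adhesive bottle with a red nozzle standing on the bench, 58 mm across, 186 mm high, origin at the centre of its underside, z up
- tool_hub (a point): middle of the tool's dark hub, 180 mm above the tool's origin; hub 26 mm along x, 24 mm along y, 26 mm high; through it, along x, a steel cross bar 12 mm thick with red ball ends 17 mm across at x = +65 and -65 mm
There are look-alikes about, which are no part of the job. There is more than one size of the tool; the one meant has the size given above.

How it is judged:
By the outcome, as a careful person would: the job done as asked, in the order asked, and still so for the second after the job is handed in, with the robot touching nothing.
It also fails if it takes over 72 s, if anything falls off the work surface, if the arm or the gripper's body presses on something with over 40 N, if the wrist force passes 120 N, or if a joint passes its speed limit or range.

## Working session

There is one attempt and no reset: what is moved stays moved. The work goes in short steps, Python scripts to look and compute and a tool call to move; the robot and the scene stay as the last step left them, time stands still between calls to the robot, and variables do not carry over. Pictures are saved under pics/ and viewed, at most 10 in all, crops included, and the job is handed in when it is done.

Besides the shell and the picture viewer there is one more tool, called after "Request:" as name(argument=value, ...) on one line, values as JSON. apply_moves: Moves the arm, as the interface text tells. Its arguments: {"type":"object","properties":{"motion":{"type":"string"},"force":{"type":"number"}},"required":["motion"]}

```bash
mkdir -p pics; ls; cat > h.py <<'E'
import numpy as np, cv2
from cell import robot
from scipy.spatial.transform import Rotation as Ro
def save(p,n): cv2.imwrite('pics/'+n+'.png',p['img'][:,:,::-1])
def foc(p): return 240/np.tan(np.radians(p['fovy']/2))
def ray(p,u,v):
    f=foc(p); d=np.array([(u-p['cx'])/f,(v-p['cy'])/f,1.]); R=np.array(p['R']); return -R.T@np.array(p['t']), R.T@d
def atz(p,u,v,z):
    o,d=ray(p,u,v); return o+d*(z-o[2])/d[2]
def proj(p,X):
    c=np.array(p['R'])@np.array(X)+np.array(p['t']); f=foc(p); return f*c[0]/c[2]+p['cx'],f*c[1]/c[2]+p['cy']
E
python3 - <<'E'
from h import *
s=robot.observe(); print({k:np.round(v,3).tolist() for k,v in s.items()})
ims=[]
for c in('top','side'):
    p=robot.read_camera(c); save(p,c+'0'); print(c,p['fovy'],np.round(p['R'],3).tolist(),np.round(p['t'],3).tolist())
    for t in('tool','tool_hub','stand','fixture','jaw','bar','bore_mouth','pot','glue'):
        print(t,[(np.round(d['centre'],3).tolist(),round(d['score'],2)) for d in robot.search_frame(t,p)])
E
```

```text
pics
{'time': 0.0, 'qpos': [1.1, 0.343, 1.525, 0.0, 1.275, -0.146], 'qvel': [0.001, 0.001, 0.0, -0.001, 0.001, -0.001], 'joint_efforts': [-0.0, -43.123, -24.422, 0.072, 0.056, -0.0], 'tool_pos': [0.167, 0.497, 0.226], 'tool_rot': [-3.14, -0.0, 2.817], 'contact_force': [-0.446, -0.662, -0.299], 'torque': [0.004, -0.038, -0.022], 'grip_force': 0.0, 'opening': 0.092}
top 49.80755356450036 [[-0.004, -0.998, 0.065], [-0.984, -0.008, -0.179], [0.179, -0.065, -0.982]] [0.013, 0.613, 1.31]
tool [([0.567, 0.44, 0.074], 0.8), ([0.547, 0.303, 0.19], 0.71)]
tool_hub [([0.572, 0.435, 0.076], 0.77), ([0.55, 0.3, 0.191], 0.65)]
stand [([0.539, 0.283, 0.01], 0.87)]
fixture [([0.457, 0.016, 0.011], 0.83)]
jaw [([0.453, -0.012, 0.051], 0.52)]
bar [([0.432, -0.038, 0.052], 0.84)]
bore_mouth [([0.453, 0.016, 0.011], 0.92)]
pot [([0.604, -0.38, 0.074], 0.94)]
glue [([0.693, 0.292, 0.12], 0.64)]
side 53.0385758997026 [[-1.0, -0.002, -0.019], [0.016, 0.4, -0.916], [0.01, -0.917, -0.4]] [0.599, 0.121, 1.19]
tool [([0.556, 0.316, 0.13], 0.93), ([0.455, 0.073, 0.028], 0.65), ([0.574, 0.445, 0.065], 0.63), ([0.549, 0.335, 0.006], 0.3)]
tool_hub [([0.556, 0.312, 0.13], 0.89), ([0.579, 0.454, 0.066], 0.66), ([0.604, -0.354, 0.074], 0.22)]
stand [([0.545, 0.336, 0.004], 0.55), ([0.605, -0.356, 0.069], 0.38)]
fixture [([0.455, 0.074, 0.027], 0.83)]
jaw [([0.454, 0.076, 0.027], 0.52), ([0.418, 0.011, 0.035], 0.46)]
bar [([0.392, -0.011, 0.048], 0.81)]
bore_mouth [([0.457, 0.076, 0.026], 0.56)]
pot [([0.6, -0.35, 0.074], 0.78), ([0.457, 0.075, 0.028], 0.4)]
glue []
```

View pics/top0.png

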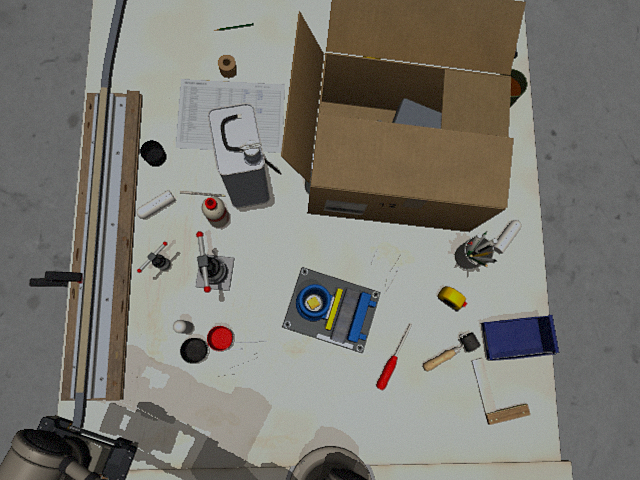

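View pics/side0.png

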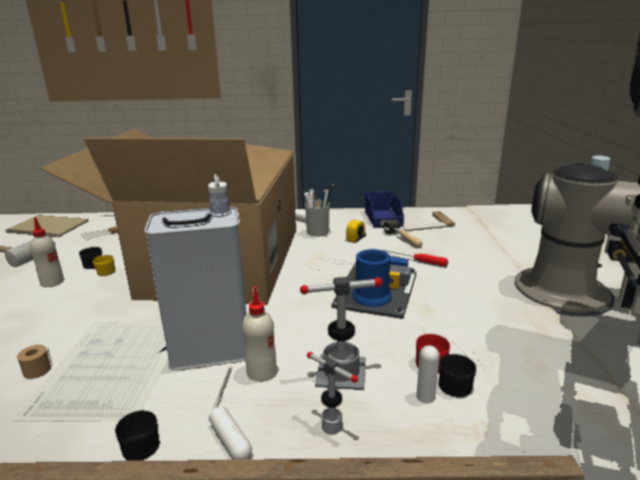

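The top view shows the tool in its grey stand at (208,262) with its ball ends at (200,234) and (207,290). The small look-alike is at (158,260), the fixture at (332,308) and the brass nut in the bore at (314,302). I'll refine these positions.

```bash
python3 - <<'E'
from h import *
p=robot.read_camera('top'); im=p['img'].astype(int); r,g,b=im[...,0],im[...,1],im[...,2]
def blobs(m,lo=8):
    n,l,s,c=cv2.connectedComponentsWithStats(m.astype(np.uint8)); return [(c[i].round(1),s[i,4]) for i in range(1,n) if s[i,4]>=lo]
red=(r>110)&(g<60)&(b<60); red[:, :180]=0; red[:,225:]=0; red[:225]=0; red[310:]=0
B=blobs(red,6); print('balls',B)
P=[atz(p,*c,.188) for c,_ in B][:2]
print(P,'mid',(P[0]+P[1])/2,'len',np.linalg.norm(P[0]-P[1]),'yaw',np.arctan2(*(P[0]-P[1])[[1,0]]))
blue=(b>90)&(r<70)&(b>g+30)
print('blue',[x for x in blobs(blue,60)])
m=np.zeros_like(blue);m[275:330,285:335]=1
yel=(r>130)&(b<90)&(g>110); yel[:,:322]=0; yel[:, 350:]=0; yel[:280]=0;yel[340:]=0
pts=np.argwhere(yel)[:,::-1].astype(np.float32); rc=cv2.minAreaRect(pts); bx=cv2.boxPoints(rc); print('jaw',rc,len(pts))
Q=[atz(p,*c,.052) for c in bx]; print(np.round(Q,4))
# barrel rim outer
bb=(blue&m.astype(bool)).astype(np.uint8); 
cs=max(cv2.findContours(bb,0,cv2.CHAIN_APPROX_NONE)[0],key=len); print(cv2.fitEllipse(cs), atz(p,*cv2.fitEllipse(cs)[0],.12))
crop=p['img'][225:365,180:390]; cv2.imwrite('pics/crop.png',cv2.resize(crop,None,fx=3.8,fy=3.8,interpolation=cv2.INTER_CUBIC)[:,:,::-1])
E
```

```text
balls [(array([198.8, 233.8]), np.int32(22)), (array([206.6, 288.9]), np.int32(27))]
[array([0.6185443 , 0.32046589, 0.188     ]), array([0.48880134, 0.29762593, 0.188     ])] mid [0.55367282 0.30904591 0.188     ] len 0.1317379935803899 yaw 0.1742547001703343
blue [(array([314.4, 299.5]), np.int32(293)), (array([360.4, 317.3]), np.int32(532)), (array([500.2, 337.5]), np.int32(601))]
jaw ((333.899169921875, 308.65838623046875), (4.808253765106201, 41.75935363769531), 17.241458892822266) 201
[[ 0.4025  0.014   0.052 ]
 [ 0.5055 -0.0188  0.052 ]
 [ 0.5018 -0.0308  0.052 ]
 [ 0.3989  0.0022  0.052 ]]
((314.5203857421875, 299.7388000488281), (30.715248107910156, 31.504045486450195), 75.09346771240234) [0.46944392 0.04512507 0.12      ]
```

View pics/crop.png

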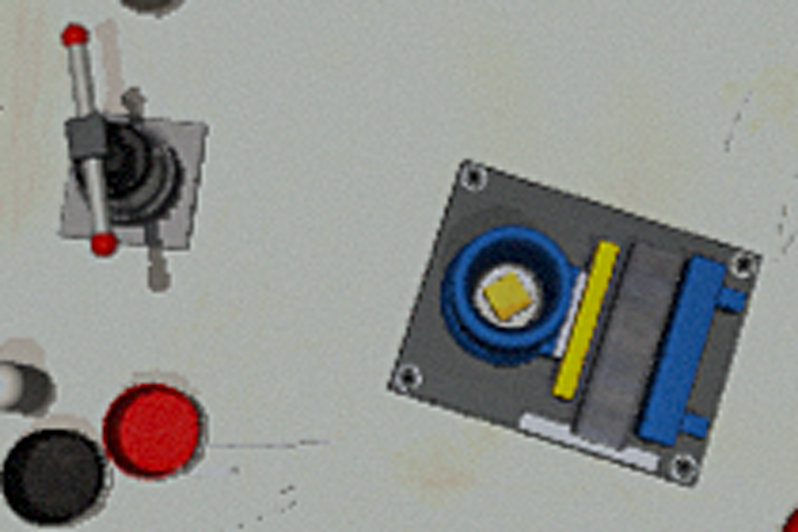

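```bash
python3 - <<'E'
from h import *
fs=[]
for i in range(6): p=robot.read_camera('top'); fs.append(p['img'].astype(float))
im=np.mean(fs,0)[285:320,295:335]; K=8
big=cv2.resize(im,None,fx=K,fy=K,interpolation=cv2.INTER_CUBIC)
r,g,b=big[...,0],big[...,1],big[...,2]
for th in(40,60,80):
    m=((r-b>th)&(r>90)).astype(np.uint8); m[:,31*K:]=0
    cs=max(cv2.findContours(m,0,cv2.CHAIN_APPROX_NONE)[0],key=cv2.contourArea)[:,0]
    uv=(cs+.5)/K-.5+[295,285]
    W=np.array([atz(p,*c,.033)[:2] for c in uv])
    rc=cv2.minAreaRect((W*1000).astype(np.float32)); print(th,rc)
    M=cv2.moments((W*1e3).astype(np.float32)); print('cent',M['m10']/M['m00'],M['m01']/M['m00'],M['m00'])
    # 4-fold harmonic
    c=np.array([M['m10'],M['m01']])/M['m00']; d=W*1e3-c; a=np.arctan2(d[:,1],d[:,0]); rr=np.hypot(*d.T)
    ed=np.hypot(*np.diff(np.vstack([d,d[:1]]),axis=0).T)
    print('corner ang mod90 deg',np.degrees(np.angle(np.sum(ed*(rr-rr.mean())*np.exp(4j*a)))/4))
cv2.imwrite('pics/nut.png',big[:,:,::-1])
# mouth rim: white washer / outer ellipse by projecting circle
print('proj', [np.round(proj(p,[.469,.045,z]),1) for z in(0.12,.033)])
q=robot.read_camera('wrist'); print(np.round(q['hand_eye'],3).tolist(),q['fovy'])
E
```

```text
40 ((469.1358642578125, 45.2769775390625), (27.164094924926758, 27.194427490234375), 32.127235412597656)
cent 469.1335866721782 45.12818062037735 677.9523104337277
corner ang mod90 deg -12.975688554501806
60 ((469.1077880859375, 45.322505950927734), (26.466232299804688, 26.18472671508789), 32.12946319580078)
cent 469.11076368968196 45.17854143790815 638.1355252936773
corner ang mod90 deg -13.216262828638206
80 ((469.1019287109375, 45.322906494140625), (25.73900032043457, 25.274171829223633), 32.198421478271484)
cent 469.08906398349336 45.2258144027778 599.29005395266
corner ang mod90 deg -13.332227512426089
proj [array([314.6, 299.9]), array([313.1, 302.5])]
[[-0.001, -0.957, -0.289, 0.078], [1.0, -0.0, -0.0, 0.0], [0.0, -0.289, 0.957, -0.158], [0.0, 0.0, 0.0, 1.0]] 65.70646984690485[ WARN:0@8.776] global loadsave.cpp:1063 imwrite_ Unsupported depth image for selected encoder is fallbacked to CV_8U.
```

View pics/nut.png

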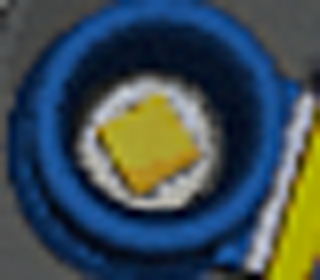

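The top view gives the bore axis at (0.469, 0.045) and the nut yaw at about 32°. The tool hub is at (0.554, 0.309) with yaw 10°. I'll go above the hub with hand yaw 3.316, which leaves the most clockwise wrist range.

Request:
apply_moves(motion="100 -4.27 -0.55 0 0 0 0;100 -4.27 -0.55 0 0 0 0;100 -4.27 -0.55 0 0 0 0;100 -4.27 -0.55 0 0 0 0;100 -4.27 -0.55 0 0 0 0;100 -4.27 -0.55 0 0 0 0;100 -4.27 -0.55 0 0 0 0;100 -4.27 -0.55 0 0 0 0;100 -4.27 -0.55 0 0 0 0;100 -4.27 -0.55 0 0 0 0;100 0 0 0 0 0 -0.125;100 0 0 0 0 0 -0.125;100 0 0 0 0 0 -0.125;100 0 0 0 0 0 -0.125;100 0 0 0 0 0 0;100 0 0 0 0 0 0")

```text
time: 3.4
tool_pos: [0.5546, 0.3092, 0.2267]
tool_rot: [3.142, -0.0, -2.969]
contact_force: [-0.8, 0.2, -0.0]
opening: 0.0919
grip_force: 0.0
```

```bash
cat >> h.py <<'E'
def wproj_fit(q,s):
    """returns fn world->pixel for wrist cam"""
    H=np.array(q['hand_eye']); Rt=Ro.from_euler('xyz',s['tool_rot']).as_matrix()
    f=foc(q)
    def fn(X):
        c=H[:3,:3].T@(Rt.T@(np.array(X)-s['tool_pos'])-H[:3,3]); th=np.arctan2(np.hypot(c[0],c[1]),c[2]); ph=np.arctan2(c[1],c[0])
        return np.array([q['cx']+f*th*np.cos(ph),q['cy']+f*th*np.sin(ph)])
    def inv(u,v,z):
        x,y=u-q['cx'],v-q['cy']; r=np.hypot(x,y); th=r/f
        d=Rt@H[:3,:3]@np.array([np.sin(th)*x/r,np.sin(th)*y/r,np.cos(th)]); o=Rt@H[:3,3]+s['tool_pos']; return o+d*(z-o[2])/d[2]
    return fn,inv
E
python3 - <<'E'
from h import *
s=robot.observe(); print({k:np.round(v,4).tolist() for k,v in s.items() if k in('time','qpos','tool_pos','tool_rot')})
q=robot.read_camera('wrist'); fn,inv=wproj_fit(q,s)
im=q['img'].copy()
for X in ([.6185,.3205,.188],[.4888,.2976,.188],[.5537,.309,.201]): 
    u=fn(X); print(u.round(1)); cv2.circle(im,tuple(int(a) for a in u),4,(0,255,0),1)
q['img']=im; save(q,'w1')
E
```

```text
{'time': 3.4, 'qpos': [0.388, 0.5489, 1.1917, 0.0001, 1.401, -1.3557], 'tool_pos': [0.5546, 0.3092, 0.2267], 'tool_rot': [3.1415, -0.0, -2.9687]}
[317.  369.3]
[316.4 157. ]
[316.6 283.5]
```

View pics/w1.png

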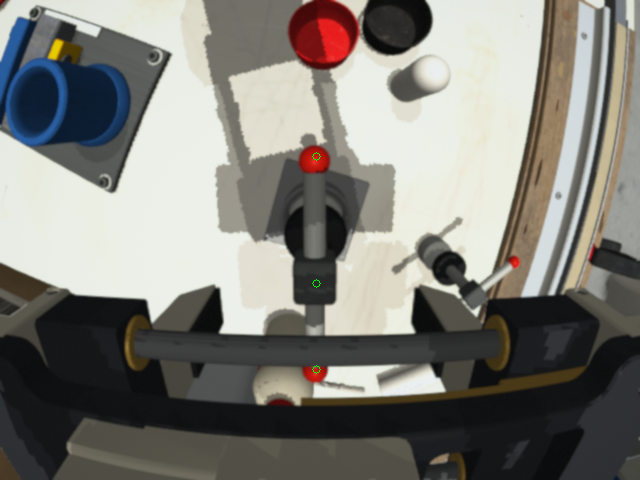

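The projected ball and hub marks line up with the tool at (316,157), (316,283) and (317,369), so I'll go down and grip.

Request:
apply_moves(motion="100 0 0 1.9 0 0 0;100 0 0 1.9 0 0 0;100 0 0 1.95 0 0 0;100 0 0 0 0 0 0;30 0 0 0 0 0 0;15 0 0 0 0 0 0;0 0 0 0 0 0 0;0 0 0 0 0 0 0;0 0 0 0 0 0 0;0 0 0 0 0 0 0;0 0 0 0 0 0 0;0 0 0 0 0 0 0", force=45)

```text
time: 4.95
tool_pos: [0.5546, 0.3092, 0.1692]
tool_rot: [3.141, -0.0, -2.966]
contact_force: [-0.2, 0.3, -0.7]
opening: 0.0238
grip_force: 45.0
```

Request:
apply_moves(motion="0 0 0 -1.5 0 0 0;0 0 0 -2.5 0 0 0;0 0 0 -3.5 0 0 0;0 0 0 -3.5 0 0 0;0 0 0 -3.5 0 0 0;0 1.63 -3.06 0 0 0 0;0 1.63 -3.06 0 0 0 0;0 1.63 -3.06 0 0 0 0;0 1.63 -3.06 0 0 0 0;0 1.63 -3.06 0 0 0 0;0 1.63 -3.06 0 0 0 0;0 1.63 -3.06 0 0 0 0;0 1.63 -3.06 0 0 0 0;0 0 0 0 0 0 -0.097;0 0 0 0 0 0 -0.097;0 0 0 0 0 0 -0.097;0 0 0 0 0 0 -0.097;0 0 0 0 0 0 0;0 0 0 0 0 0 0")

```text
time: 7.32
tool_pos: [0.4688, 0.0454, 0.3144]
tool_rot: [3.142, 0.0, -2.58]
contact_force: [-0.5, -0.6, -5.3]
opening: 0.0239
grip_force: 45.0
```

```bash
python3 - <<'E'
from h import *
s=robot.observe(); print({k:np.round(v,4).tolist() for k,v in s.items()})
q=robot.read_camera('wrist'); fn,inv=wproj_fit(q,s)
im=q['img'].copy(); tp=s['tool_pos']
y=s['tool_rot'][2]; ex=np.array([np.cos(y),np.sin(y),0]);hz=tp[2]+.019
for X in (tp+[0,0,.019]+.065*ex,tp+[0,0,.019]-.065*ex): 
    u=fn(X); print(u.round(1)); cv2.circle(im,tuple(int(a) for a in u),4,(0,255,0),1)
def circ(c,r,z,col):
    P=[fn([c[0]+r*np.cos(a),c[1]+r*np.sin(a),z]) for a in np.linspace(0,6.28,60)]; cv2.polylines(im,[np.int32(np.round(P))],True,col,1)
circ([.4691,.0452],.04,.12,(255,0,0)); circ(tp,.025,tp[2]-.161,(0,255,0)); circ(tp,.0255,tp[2]-.161+.098,(0,255,255))
q['img']=im; save(q,'w2')
E
```

```text
{'time': 7.325, 'qpos': [-0.0664, 0.1839, 1.4974, 0.0001, 1.4603, -2.1986], 'qvel': [0.0004, 0.0018, 0.001, 0.0001, -0.0021, -0.0067], 'joint_efforts': [-0.0074, -38.6399, -27.9593, -0.0793, 0.0553, -0.0123], 'tool_pos': [0.4688, 0.0454, 0.3144], 'tool_rot': [3.1415, 0.0001, -2.5802], 'contact_force': [-0.4712, -0.5764, -5.3006], 'torque': [0.0639, 0.0761, -0.0349], 'grip_force': 44.9987, 'opening': 0.0239}
[316.5 170.7]
[316.8 433. ]
```

View pics/w2.png

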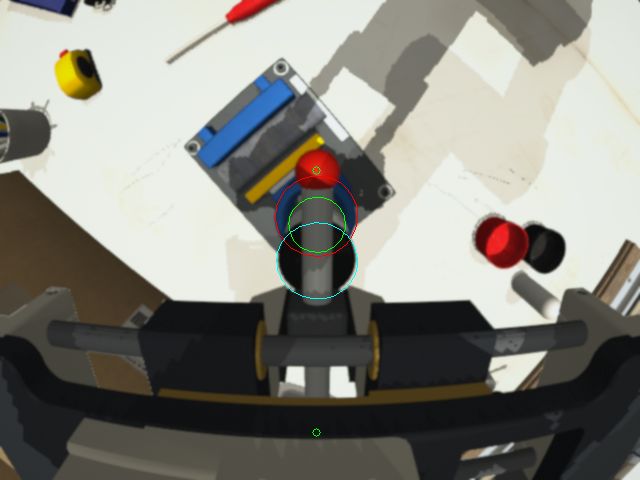

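The tool hangs straight: its collar matches the predicted circle at about (317,262) and the ball is within 1 mm of its mark. I'll lower it into the bore in stages.

Request:
apply_moves(motion="0 0 0 1.4 0 0 0;0 0 0 1.4 0 0 0;0 0 0 0.7 0 0 0;0 0 0 0.7 0 0 0;0 0 0 0.7 0 0 0;0 0 0 0 0 0 0")

```text
time: 8.12
tool_pos: [0.4691, 0.0453, 0.2649]
tool_rot: [-3.141, 0.0, -2.578]
contact_force: [0.0, -0.3, -4.6]
opening: 0.0238
grip_force: 45.0
```

Request:
apply_moves(motion="0 0 0 1 0 0 0;0 0 0 1 0 0 0;0 0 0 1 0 0 0;0 0 0 1 0 0 0;0 0 0 1 0 0 0;0 0 0 0.6 0 0 0;0 0 0 0 0 0 0")

```text
time: 9.0
tool_pos: [0.469, 0.0453, 0.2089]
tool_rot: [3.142, -0.0, -2.578]
contact_force: [1.6, 0.4, -4.9]
opening: 0.024
grip_force: 45.0
```

Request:
apply_moves(motion="0 0 0 0.5 0 0 0;0 0 0 0.5 0 0 0;0 0 0 0.4 0 0 0;0 0 0 0.2 0 0 0;0 0 0 0.2 0 0 0;0 0 0 0 0 0 0")

```text
time: 9.75
tool_pos: [0.469, 0.0454, 0.1912]
tool_rot: [-3.142, 0.0, -2.578]
contact_force: [1.0, -0.5, -5.4]
opening: 0.0237
grip_force: 45.0
```

Request:
apply_moves(motion="0 0 0 0.4 0 0 0;0 0 0 0.4 0 0 0;0 0 0 0.4 0 0 0;0 0 0 0.2 0 0 0;0 0 0 0.1 0 0 0;0 0 0 0 0 0 0")

```text
time: 10.5
tool_pos: [0.4694, 0.0453, 0.1763]
tool_rot: [-3.141, 0.001, -2.578]
contact_force: [4.8, -1.4, -4.2]
opening: 0.0239
grip_force: 45.0
```

Request:
apply_moves(motion="0 0 0 0.05 0 0 0.15;0 0 0 0 0 0 0.15;0 0 0 0 0 0 0.15;0 0 0 0 0 0 0.15;0 0 0 0 0 0 0.15;0 0 0 0 0 0 0.15;0 0 0 0 0 0 0.15;0 0 0 0 0 0 0.15;0 0 0 0 0 0 0.15;0 0 0 0 0 0 0.15;0 0 0 0 0 0 0.15;0 0 0 0 0 0 0.15")

```text
time: 12.0
tool_pos: [0.47, 0.0455, 0.1762]
tool_rot: [3.139, 0.001, 1.9]
contact_force: [4.5, -0.6, -3.3]
opening: 0.0237
grip_force: 45.0
```

```bash
cat > m.py <<'E'
from h import *
s=robot.observe(); print({k:np.round(v,3).tolist() for k,v in s.items() if k in('time','qpos','tool_pos','tool_rot','contact_force','torque','opening')})
p=robot.read_camera('top'); im=p['img'].astype(int); r,g,b=im[...,0],im[...,1],im[...,2]
print('jaw',[(np.round(d['centre'],4).tolist(),round(d['score'],2)) for d in robot.search_frame('jaw',p)])
th=-.308; ey=np.array([-np.sin(th),np.cos(th)])
yel=(r>130)&(b<90)&(g>110); yel[:,:322]=0; yel[:, 352:]=0; yel[:280]=0;yel[340:]=0
c=np.argwhere(yel)[:,::-1]; W=np.array([atz(p,*x,.052)[:2] for x in c])-[.4691,.0452]
print('jaw y in fixture mm: mean,min,max', (W@ey).mean()*1e3,(W@ey).min()*1e3,(W@ey).max()*1e3,len(c))
save(p,'t%d'%(s['time']*10))
E
python3 m.py
```

```text
{'time': 12.0, 'qpos': [-0.066, 0.295, 1.744, 0.0, 1.099, -0.396], 'tool_pos': [0.47, 0.045, 0.176], 'tool_rot': [3.139, 0.001, 1.9], 'contact_force': [4.458, -0.635, -3.281], 'torque': [-0.124, -1.589, 0.227], 'opening': 0.024}
jaw []Traceback (most recent call last):
  File "m.py", line 7, in <module>
    c=np.argwhere(yel)[:,::-1]; W=np.array([atz(p,*x,.052)[:2] for x in c])-[.4691,.0452]
                                  ~~~~~~~~~~~~~~~~~~~~~~~~~~~~~~~~~~~~~~~~~^~~~~~~~~~~~~~
ValueError: operands could not be broadcast together with shapes (0,) (2,)
```

Request:
apply_moves(motion="0 0 0 0 0 0 0.15;0 0 0 0 0 0 0.15;0 0 0 0 0 0 0.15;0 0 0 0 0 0 0")

```text
time: 12.6
tool_pos: [0.47, 0.0452, 0.1762]
tool_rot: [3.139, 0.0, 1.454]
contact_force: [5.6, -0.8, -3.5]
opening: 0.0234
grip_force: 45.0
```

```bash
cat > o.py <<'E'
from h import *
s=robot.observe(); print({k:np.round(v,3).tolist() for k,v in s.items() if k in('time','tool_rot','contact_force','torque')},s['qpos'][5])
E
python3 o.py; python3 - <<'E'
from h import *
p=robot.read_camera('side'); cv2.imwrite('pics/side1.png',cv2.resize(p['img'][220:340,270:450],None,fx=4,fy=4,interpolation=cv2.INTER_CUBIC)[:,:,::-1])
E
```

```text
{'time': 12.6, 'tool_rot': [3.139, 0.0, 1.454], 'contact_force': [5.623, -0.826, -3.503], 'torque': [-0.464, -1.649, 0.043]} 0.05030757707100144
```

View pics/side1.png

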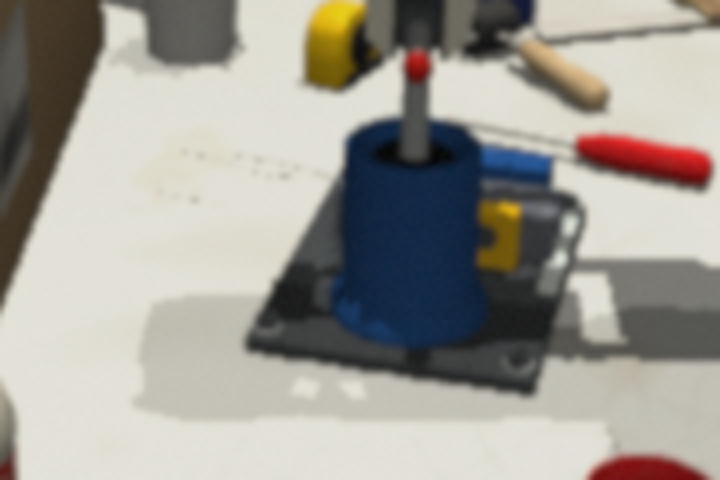

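The jaw is near or pushing the offcut. I'll continue in small steps and read the torque while turning.

Request:
apply_moves(motion="0 0 0 0 0 0 0.15;0 0 0 0 0 0 0.15;0 0 0 0 0 0 0.1")

```text
time: 13.02
tool_pos: [0.4699, 0.0451, 0.1763]
tool_rot: [3.139, -0.001, 1.052]
contact_force: [4.6, -2.2, -2.8]
opening: 0.0237
grip_force: 45.0
```

```bash
python3 o.py
```

```text
{'time': 13.025, 'tool_rot': [3.139, -0.001, 1.052], 'contact_force': [4.602, -2.238, -2.802], 'torque': [-0.684, -1.575, 0.231]} 0.45228472761338
```

Request:
apply_moves(motion="0 0 0 0 0 0 0.1;0 0 0 0 0 0 0.1;0 0 0 0 0 0 0.1")

```text
time: 13.4
tool_pos: [0.4698, 0.045, 0.1763]
tool_rot: [3.139, -0.001, 0.753]
contact_force: [4.2, -1.9, -2.9]
opening: 0.024
grip_force: 45.0
```

```bash
python3 o.py
```

```text
{'time': 13.4, 'tool_rot': [3.139, -0.001, 0.753], 'contact_force': [4.181, -1.922, -2.876], 'torque': [-0.743, -1.454, 0.153]} 0.751721668414518
```

Request:
apply_moves(motion="0 0 0 0 0 0 0.12;0 0 0 0 0 0 0.12;0 0 0 0 0 0 0.12")

```text
time: 13.78
tool_pos: [0.4696, 0.045, 0.1763]
tool_rot: [3.14, -0.002, 0.392]
contact_force: [4.5, -1.4, -0.9]
opening: 0.0238
grip_force: 45.0
```

```bash
python3 o.py
```

```text
{'time': 13.775, 'tool_rot': [3.14, -0.002, 0.392], 'contact_force': [4.494, -1.42, -0.891], 'torque': [-0.614, -1.132, 0.176]} 1.1123611387998034
```

Request:
apply_moves(motion="0 0 0 0 0 0 0.12;0 0 0 0 0 0 0.12;0 0 0 0 0 0 0.12")

```text
time: 14.15
tool_pos: [0.4696, 0.0451, 0.1763]
tool_rot: [3.141, -0.002, 0.032]
contact_force: [4.1, -0.8, -1.7]
opening: 0.024
grip_force: 45.0
```

```bash
python3 o.py
```

```text
{'time': 14.15, 'tool_rot': [3.141, -0.002, 0.032], 'contact_force': [4.134, -0.843, -1.667], 'torque': [-0.517, -1.035, 0.22]} 1.472392470880679
```

Request:
apply_moves(motion="0 0 0 0 0 0 0.12;0 0 0 0 0 0 0.12;0 0 0 0 0 0 0.12")

```text
time: 14.52
tool_pos: [0.4695, 0.0452, 0.1763]
tool_rot: [-3.142, -0.002, -0.328]
contact_force: [4.6, -0.8, -0.9]
opening: 0.0235
grip_force: 45.0
```

```bash
python3 o.py
```

```text
{'time': 14.525, 'tool_rot': [-3.142, -0.002, -0.328], 'contact_force': [4.554, -0.79, -0.893], 'torque': [-0.261, -1.014, 0.378]} 1.8322372761675954
```

Request:
apply_moves(motion="0 0 0 0 0 0 0.1")

```text
time: 14.65
tool_pos: [0.4695, 0.0453, 0.1763]
tool_rot: [-3.141, -0.002, -0.427]
contact_force: [3.9, -0.7, -0.3]
opening: 0.0239
grip_force: 45.0
```

```bash
python3 o.py; python3 - <<'E'
from h import *
for i in range(4):
    p=robot.read_camera('side'); print(np.round(robot.observe()['torque'],3))
cv2.imwrite('pics/side2.png',cv2.resize(p['img'][220:340,270:450],None,fx=4,fy=4,interpolation=cv2.INTER_CUBIC)[:,:,::-1])
E
```

```text
{'time': 14.65, 'tool_rot': [-3.141, -0.002, -0.427], 'contact_force': [3.89, -0.664, -0.337], 'torque': [-0.23, -1.04, 0.393]} 1.931706767487534
[-0.306 -1.038  0.215]
[-0.389 -1.034  0.141]
[-0.403 -1.046  0.086]
[-0.354 -1.03   0.133]
```

View pics/side2.png

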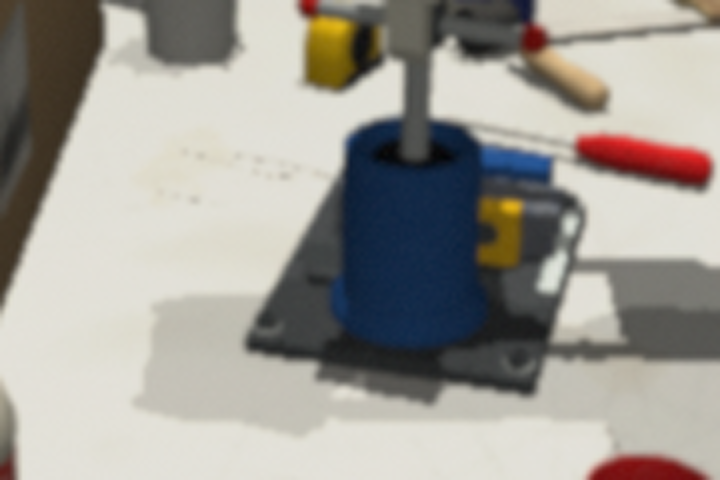

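```bash
cat > j.py <<'E'
from h import *
import sys
p=robot.read_camera('side'); 
a=np.array([.4691,.0452]); th=-.308; ex=np.array([np.cos(th),np.sin(th)]); ey=np.array([-np.sin(th),np.cos(th)])
def px(x,y,z): return np.array(proj(p,np.r_[a+x*ex+y*ey,z]))
print('px per mm -y',(px(-.05,-.06,.04)-px(-.05,-.055,.04))/5)
ref=cv2.imread('pics/side0.png')
ims={'0':ref[220:340,270:450]}
for n in('side1','side2'): ims[n]=cv2.resize(cv2.imread('pics/%s.png'%n),(180,120),interpolation=cv2.INTER_AREA)
for n,i in ims.items():
    f=i.astype(float); b,g,r=f[...,0],f[...,1],f[...,2]
    w=np.clip(r-b-60,0,60); w[:, :115]=0; w[:,145:]=0; w[:45]=0; w[75:]=0
    Y,X=np.mgrid[:120,:180]; print(n,'yellow centroid',(w*X).sum()/w.sum(),(w*Y).sum()/w.sum(),w.sum())
E
python3 j.py
```

```text
px per mm -y [ 0.06602793 -0.18658782]
0 yellow centroid 124.62329567588625 58.02902220490845 5134.0
side1 yellow centroid 125.21973850695909 57.16722901729228 4742.0
side2 yellow centroid 125.43577889447236 56.466934673366836 4975.0
```

The torque rose from about 0.2 to 0.39 N m, so the jaw is pinching at roughly 50 N. I'll add one small step to confirm the trend.

Request:
apply_moves(motion="0 0 0 0 0 0 0.08;0 0 0 0 0 0 0.08")

```text
time: 15.15
tool_pos: [0.4694, 0.0454, 0.1763]
tool_rot: [-3.141, -0.001, -0.585]
contact_force: [4.4, -0.8, 1.2]
opening: 0.0241
grip_force: 45.1
```

```bash
python3 o.py
```

```text
{'time': 15.15, 'tool_rot': [-3.141, -0.001, -0.585], 'contact_force': [4.391, -0.758, 1.152], 'torque': [-0.21, -1.039, 0.396]} 2.089942948074738
```

Request:
apply_moves(motion="0 0 0 0 0 0 0.06;0 0 0 0 0 0 0.06")

```text
time: 15.4
tool_pos: [0.4696, 0.0454, 0.1763]
tool_rot: [-3.141, -0.002, -0.705]
contact_force: [3.8, -0.0, 0.8]
opening: 0.0235
grip_force: 45.1
```

```bash
python3 o.py
```

```text
{'time': 15.4, 'tool_rot': [-3.141, -0.002, -0.705], 'contact_force': [3.827, -0.013, 0.798], 'torque': [-0.134, -1.115, 0.431]} 2.209219181804388
```

The torque is now 0.43 N m, about 70 N of jaw force, so it is snug. I'll release and retract.

Request:
apply_moves(motion="20 0 0 0 0 0 0;40 0 0 0 0 0 0;60 0 0 0 0 0 0;80 0 0 0 0 0 0;100 0 0 0 0 0 0;100 0 0 0 0 0 0;100 0 0 -1 0 0 0;100 0 0 -2 0 0 0;100 0 0 -3 0 0 0;100 0 0 -4 0 0 0;100 0 0 -4 0 0 0;100 3 0 0 0 0 0;100 5 0 0 0 0 0;100 5 0 0 0 0 0;100 0 0 0 0 0 0")

```text
time: 17.27
tool_pos: [0.5693, -0.0411, 0.3148]
tool_rot: [3.141, 0.001, -0.708]
contact_force: [-0.3, 0.1, 0.3]
opening: 0.0919
grip_force: 0.0
```

```bash
python3 o.py; python3 - <<'E'
from h import *
p=robot.read_camera('side'); f=p['img']
a=cv2.resize(f[200:340,270:450],(800,600),interpolation=cv2.INTER_CUBIC)
for z in(.195,.113): print(z,(np.array(proj(p,[.4691,.0452,z]))-[270,200])*[800/180,600/140])
cv2.imwrite('pics/end.png',a[:,:,::-1])
E
```

```text
{'time': 17.275, 'tool_rot': [3.141, 0.001, -0.708], 'contact_force': [-0.292, 0.109, 0.26], 'torque': [-0.007, 0.199, 0.051]} 2.0727522367713926
0.195 [465.37100166 105.47257162]
0.113 [460.9062161 247.1173252]
```

View pics/end.png

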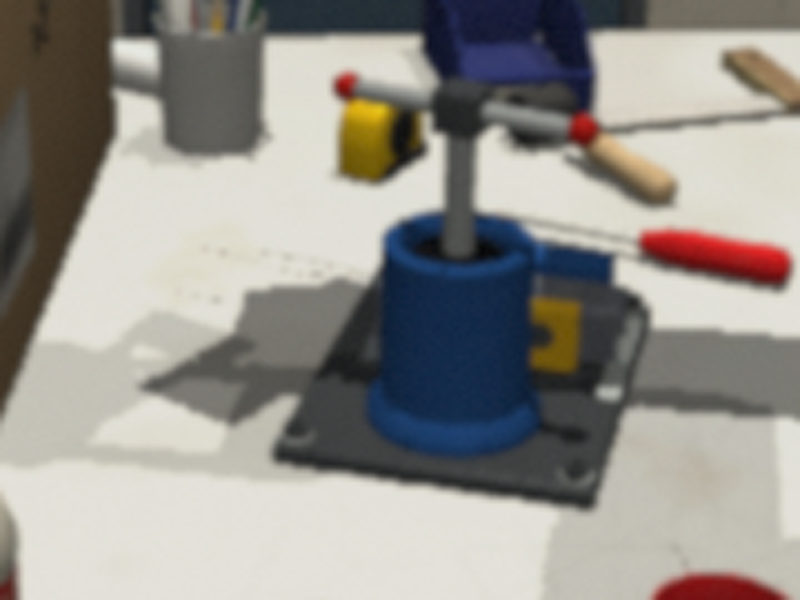

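The hub is at (461,107) against an expected (465,105) for fully home. I'll move the arm aside to check the offcut against the stop.

Request:
apply_moves(motion="100 0 3 0 0 0 0;100 0 4 0 0 0 0;100 0 4 0 0 0 0;100 0 4 0 0 0 0;100 0 4 0 0 0 0;100 0 4 0 0 0 0;100 0 4 0 0 0 0;100 0 3 0 0 0 0;100 0 0 0 0 0 0")

```text
time: 18.45
tool_pos: [0.3723, -0.2673, 0.3165]
tool_rot: [-3.142, -0.001, -0.707]
contact_force: [0.3, 0.9, -0.4]
opening: 0.0915
grip_force: 0.0
```

```bash
python3 o.py; python3 - <<'E'
from h import *
p=robot.read_camera('top')
cv2.imwrite('pics/end2.png',cv2.resize(p['img'][225:365,260:400],(600,600),interpolation=cv2.INTER_CUBIC)[:,:,::-1])
E
```

```text
{'time': 18.45, 'tool_rot': [-3.142, -0.001, -0.707], 'contact_force': [0.294, 0.926, -0.434], 'torque': [-0.009, 0.164, 0.016]} 1.4879325579954983
```

View pics/end2.png

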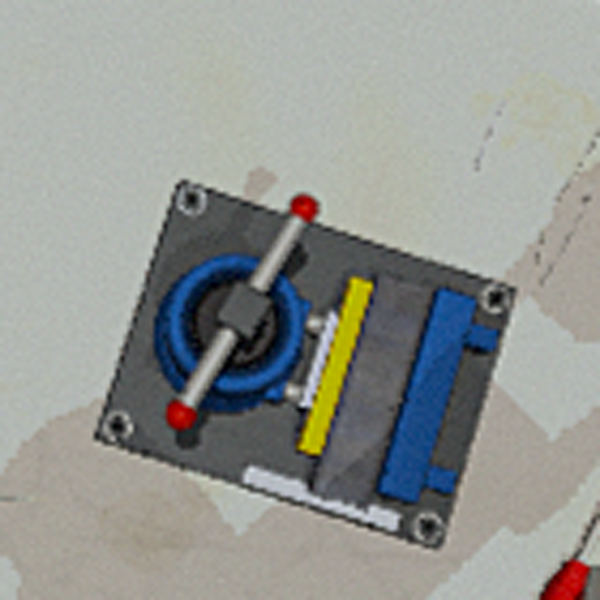

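The top view shows jaw, offcut and stop in contact: the jaw face is at about (373,283), the stop face at about (437,290), and the gap is about 38.8 mm for a 38 mm offcut. The socket stands upright on the nut.

```bash
python3 -c "
from cell import robot
print(robot.hand_in())"
```

```text
the job is handed in; nothing more can be done
None
```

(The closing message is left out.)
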